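# Press a bush into a shock-absorber eye with a hand press

### The arm

A 6-joint arm with a two-finger parallel gripper is mounted at the origin on the work surface. World frame = base frame: x ahead of the robot, y to its left, z up, the work surface at z = 0. Lengths are in m, angles in rad, forces in N, time in s.
With the tool pointing down it reaches from about 0.25 to 0.8 m from the base axis. Payload 3.9 kg.
Tool frame: the origin (TCP) lies midway between the tips of the shut fingers; the grasp point (between the pads) lies 19 mm behind it; z points along the fingers, y is the line along which they close (so a half turn about z gives the same grasp; the last joint's range is limited). The gripper opens to 85 mm and grips with 20 to 120 N. Pads are 22 mm wide; open, the fingers measure 114 mm over their backs; the gripper's body (76 mm by 85 mm) begins 54 mm behind the grasp point. The pads swing forward as they close: fully open they stand 13 mm farther back than shut.
Start: joints at [-1.224, 0.26, -0.138, 1.173, 0, 1.571], TCP at [0.178, -0.494, 0.231] pointing down, gripper open.
Joint ranges: [-2.78, 2.78], [-0.83, 1.72], [-1.28, 1.37], [-1.9, 2.12], [-1.57, 1.48], [-3.14, 3.14]. Speed limits (rad/s): [2.57, 2.57, 3.14, 3.14, 3.14, 3.14].

### API

Orientations are given as a unit quaternion [w, x, y, z].
In Python, from rig import bot gives the robot as it stands.
- The arm moves only by the tool servo_tool, never from a script. Its argument "motion" is a list of rows, each a list of 5 numbers: the finger opening in mm, from 0 to 85.4, then the shift along the tool's x, y, z in mm, then the turn about the tool's z in rad. A call has 1 to 5 rows; each row shifts and turns the commanded pose from where the row before left it, along the tool's axes as they then stand; what a row does not reach is not made up. A row lasts 1/10 s, in which the tool goes at most 50 mm and 8.59 degrees, less where a joint would pass 70% of its speed; a pose out of reach is approached as far as the arm can. A call is refused whole if a number of a shift passes 50 or a number of a turn 0.15, either way. A call with a gripper value outside its range is refused whole. The fingers move at their own pace and stop on an object; "squeeze" is the grip in N (left out, the last holds). Time passes only in rows, so rows that do not move let the fingers close. It gives the time, the measured TCP pose, the force, the opening and the grip force at its end, in the units of the state.
- bot.read_state(): the state, without advancing time (a new reading comes with each control period).
- bot.read_camera(name): name is "scene" or "top" or "wrist"; returns the picture (384x512x3 uint8, red, green, blue); there is no depth.
- bot.get_calibration(name): a dict with "camera_matrix" (3x3 intrinsics, pixels), "eye" and "attitude" of the camera in the world; the wrist camera has in their place "tool_from_camera" (4x4, takes a point from camera to tool coordinates, whose origin is the TCP and whose axes are the flange's). Camera axes: x right, y up, looking along -z (the intrinsics and any distortion apply to the point x, -y, -z); pixel columns grow to the right and rows downward; lengths in m; the calibration is good to about 2 mm. A picture is of the moment at which its call begins: read the wrist's pose just before it. get_calibration takes no time and is no camera call.
- bot.finish_job(): hands the job in; it is judged then, once.
The state is a dict: "time": time; "joint_pos": joint angles; "dq": joint speeds; "joint_efforts": joint torques, N m; "tcp_pos": TCP position; "tool_rot": TCP orientation; "wrist_force": force on the tool from outside, world axes, zero at the start; "moment": the same for the moment, N m; "gripper_width": finger opening in m; "grip_force": force on a finger pad.
Only numpy, scipy, OpenCV 4.12 (cv2) and the standard library are available. Lean on these libraries where they do the work, as an engineer would, in place of code of your own. Each camera call takes 0.05 s, during which the arm holds its last target. There are 200 camera calls.

### The job

The bronze bush under the ram of the bench press stands part-way out of the shock-absorber eye: press it fully home, flush with the eye, by pushing the press lever down with a fingertip, and do not force the lever once the bush has bottomed. Then let the sprung lever come back up under the finger to its rest, without letting it fly up, and leave the eye where it is under the ram.

Things in the scene. Friction and masses are not known exactly. Their poses are not given: they have to be found in the camera images.
- press: green iron hand press (arbor press) bolted to the bench, base 220 x 110 mm, 255 mm high. Origin: underside of the base, on the bench. Its open front faces its own -x, its lever is on its -y side. Head: a block 75 mm wide from 80 mm in front of the origin (-x) to 96 mm behind it, 155 to 255 mm up. The anvil plate, 90 mm across, is centred 45 mm in front of the origin, top 50 mm up.
- lever: the press lever: a steel bar 14 mm thick beside the head, turning about its own y axis (level). Origin: on the bar's centre line at that axis, 205 mm above the bench, 18.5 mm in front of the press's origin and 61.5 mm to its -y side. The bar runs 224 mm along its own -x, past the front of the head; its last 100 mm is a black rubber sleeve 22 mm thick. Its z axis is square to the bar, upward.
- grip_mid (a point): middle of the lever's rubber sleeve, on the bar's centre line, 174 mm from the turning axis; the sleeve's surface is 11 mm from it. About 3 N pushed down here moves the sprung lever, and about 11 N while the bush is going in.
- lever_turn (a joint): turn of the lever (rad): 0 at rest, its free end 32 degrees above level; grows as the free end is pushed down and lowers the ram by 14 mm per rad. About 0.95 with the bush home, 22 degrees below level; it comes to a firm stop there, by 1.0. A spring always turns it back to 0.
- ram_pad (a point): centre of the underside of the ram's round steel pad, 38 mm across, which presses on the bush; the ram is a square 25 mm bar running upright through the head. 93.5 mm above the bench with the lever at rest.
- eye: the work: loose aluminium end eye of a shock absorber, a ring 46 mm across and 30 mm high with a short stub to the front, standing on the anvil plate right under the ram. Origin: centre of the ring's underside, z up.
- bush (a joint): how far the bush has gone in from its highest place (m): at 0 it stands 9.3 mm above the eye, at about 0.009 it bottoms and is home, flush within 0.3 mm. It starts between 0 and 0.004, and stays where it is pressed to. The press fit resists with about 110 N at the ram.
- bush_top (a point): centre of the top of the bush, a bronze tube 27.6 mm across. The eye's top face is 80 mm above the bench.
- spare_bush: a loose second bush, bronze tube 28 mm across and 28 mm high, standing on the bench; not needed. Origin: centre of its underside.
- bottle: a small loose red bottle, 32 mm across and 95 mm high, on the bench; not needed. Origin: centre of its underside.
- wrench: a loose steel wrench, 190 mm long, lying on the bench; not needed. Origin: underside, near its middle.
- hammer: a loose hammer, 280 mm long, lying on the bench; not needed. Origin: underside, near its middle.
Not all that is in view belongs to the job. Of the things like the eye, leave any that is blue or turquoise; of the rest the smaller one is meant.

How it is judged:
By the outcome, as a careful person would: the job done as asked, in the order asked, and still so for the second after the job is handed in, with the robot touching nothing.
It also fails if it takes over 61 s, if anything falls off the work surface, if the arm or the gripper's body presses on something with over 40 N, if the wrist force passes 120 N, or if a joint passes its speed limit or range.

## Working session

There is one attempt and no reset: what is moved stays moved. The work goes in short steps, Python scripts to look and compute and a tool call to move; the robot and the scene stay as the last step left them, time stands still between calls to the robot, and variables do not carry over. Pictures are saved under pics/ and viewed, at most 10 in all, crops included, and the job is handed in when it is done.

Besides the shell and the picture viewer there is one more tool, called after ">>>" as a command line: name --pt "numbers of a row" for each row, then --argument value for the rest. servo_tool: Moves the arm, as the interface text tells. Its arguments: {"type":"object","properties":{"motion":{"type":"array","items":{"type":"array","items":{"type":"number"}}},"squeeze":{"type":"number"}},"required":["motion"]}

```bash
mkdir -p pics
python3 - <<'E'
from rig import bot
import cv2
s=bot.read_state();print({k:s[k] for k in('time','tcp_pos','tool_rot','wrist_force','gripper_width')})
for n in('scene','top'):
    cv2.imwrite(f'pics/{n}0.png',bot.read_camera(n)[:,:,::-1]);print(bot.get_calibration(n))
E
```

```text
{'time': 0.0, 'tcp_pos': array([ 0.17820431, -0.49309779,  0.23047914]), 'tool_rot': array([-9.49984942e-04,  9.85003858e-01,  1.72529626e-01, -1.61847199e-04]), 'wrist_force': array([ 0.76306101, -0.37897745, -0.15597499]), 'gripper_width': 0.0855367174919617}
{'camera_matrix': array([[405.92055189,   0.        , 259.84706305],
       [  0.        , 405.92055189, 197.46097735],
       [  0.        ,   0.        ,   1.        ]]), 'eye': array([1.19656312, 0.45484935, 0.68873489]), 'attitude': array([0.39731183, 0.21498233, 0.40205304, 0.79641651])}
{'camera_matrix': array([[458.20898376,   0.        , 264.39489535],
       [  0.        , 458.20898376, 190.70520842],
       [  0.        ,   0.        ,   1.        ]]), 'eye': array([0.47947701, 0.05648649, 1.2245771 ]), 'attitude': array([-0.70207099, -0.02669958,  0.04333897,  0.71028529])}
```

View pics/scene0.png

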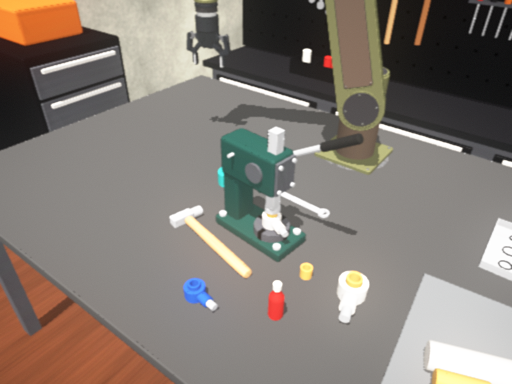

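View pics/top0.png

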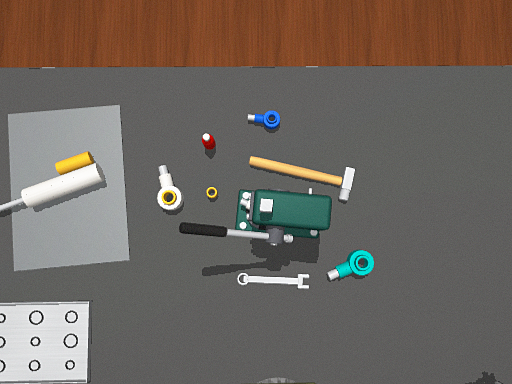

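The scene picture shows four eye-like things (scene pixels):
- Small white eye under the ram at (272,222).
- Bigger white eye with a bush, loose at (352,288).
- Blue eye at (196,291).
- Turquoise eye at (222,178), behind the press.

The one under the ram is meant: it is neither blue nor turquoise, and it is the smaller white one. In the top picture the lever sleeve runs (181,228)-(227,232) and the pivot is near (277,236). I'll measure the sleeve and enlarge the eye crop.

```bash
cat > h.py <<'E'
import numpy as np,cv2
from scipy.spatial.transform import Rotation as R
from rig import bot
def ray(n,u,v):
    c=bot.get_calibration(n);K=c['camera_matrix'];q=c['attitude']
    d=np.array([(u-K[0,2])/K[0,0],-(v-K[1,2])/K[1,1],-1])
    return c['eye'],R.from_quat(q[[1,2,3,0]]).apply(d)
def onz(n,u,v,z):
    e,d=ray(n,u,v);return e+d*(z-e[2])/d[2]
def cross(a,b):
    (e,d),(f,g)=ray(*a),ray(*b)
    t=np.linalg.lstsq(np.c_[d,-g],f-e,rcond=None)[0]
    p,q=e+d*t[0],f+g*t[1];return (p+q)/2,np.linalg.norm(p-q)
def sleeve(n,im,box):
    x0,y0,x1,y1=box;m=(im[y0:y1,x0:x1].max(2)<28).astype(np.uint8)
    k,l,s,c=cv2.connectedComponentsWithStats(m);i=1+s[1:,4].argmax()
    pts=np.argwhere(l==i)[:,::-1]+[x0,y0];r=cv2.minAreaRect(pts.astype(np.float32));b=cv2.boxPoints(r)
    o=sorted(b.tolist(),key=lambda p:p[0]);return (np.mean(o[:2],0),np.mean(o[2:],0),s[i],min(r[1]))
E
python3 - <<'E'
from h import *
t=cv2.imread('pics/top0.png');s=cv2.imread('pics/scene0.png')
a=sleeve('top',t,(170,215,232,245));b=sleeve('scene',s,(316,125,370,160));print(a,b)
# top: left = free end ; scene: right = free end
for p,q in((a[0],b[1]),(a[1],b[0])): print(cross(('top',*p),('scene',*q)))
print('free end z.323',onz('top',*a[0],.323),'inner z.271',onz('top',*a[1],.271))
m=cv2.inRange(cv2.cvtColor(t,cv2.COLOR_BGR2HSV),(70,100,20),(88,255,110))
m[:, :225]=0;m[:,340:]=0
print(cv2.boundingRect(m))
cv2.imwrite('pics/c1.png',np.hstack([cv2.resize(s[120:270,200:350],(390,390),interpolation=2),cv2.resize(t[170:265,170:265],(390,390),interpolation=2)]))
E
```

```text
Traceback (most recent call last):
  File "h.py", line 16, in sleeve
    k,l,s,c=cv2.connectedComponentsWithStats(m);i=1+s[1:,4].argmax()
                                                    ~~~~~~~~~~~~~~^^
ValueError: attempt to get argmax of an empty sequence
```

```bash
sed -i 's/m=(im\[y0:y1,x0:x1\].max(2)<28)/g=im[y0:y1,x0:x1].max(2);m=(g<(int(g.min())+int(np.median(g)))\/2)/' h.py
python3 - <<'E'
from h import *
t=cv2.imread('pics/top0.png');s=cv2.imread('pics/scene0.png')
a=sleeve('top',t,(170,215,232,245));b=sleeve('scene',s,(316,125,370,160));print(a,b)
for p,q in((a[0],b[1]),(a[1],b[0])): print(cross(('top',*p),('scene',*q)))
print('free end z.323',onz('top',*a[0],.323),'inner z.271',onz('top',*a[1],.271))
cv2.imwrite('pics/c1.png',np.hstack([cv2.resize(s[120:270,200:370],(442,390),interpolation=2),cv2.resize(t[180:260,175:255],(350,390),interpolation=2)]))
E
```

```text
(array([178.88368225, 227.33773804]), array([226.13508606, 231.44656372]), array([  9,   8,  48,  14, 490], dtype=int32), 10.742072105407715) (array([320.61911011, 147.40020752]), array([362.12338257, 137.51824951]), array([  5,   9,  42,  17, 424], dtype=int32), 10.700868606567383)
(array([0.49906196, 0.20174059, 0.32497794]), np.float64(0.0013798084207162391))
(array([0.49095364, 0.11252929, 0.26894642]), np.float64(0.002890049927132601))
free end z.323 [0.4988294  0.20270142 0.323     ] inner z.271 [0.49026565 0.11369101 0.271     ]
```

View pics/c1.png

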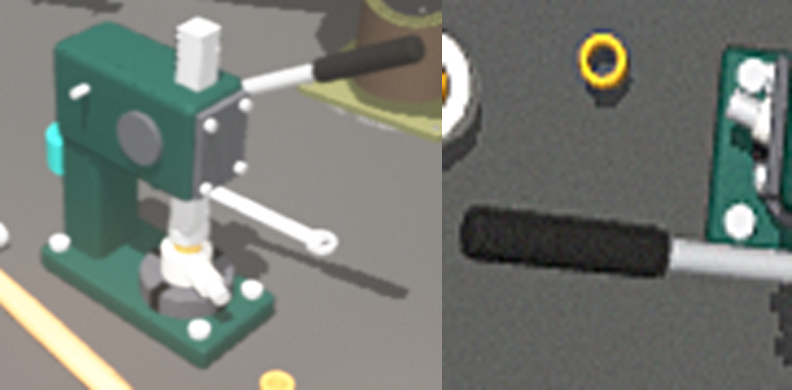

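Measured: the eye under the ram is white with the bronze bush rim showing at the pad, so it is the one meant. The sleeve's ends are (0.499,0.202,0.324) and (0.491,0.113,0.270). That puts grip_mid at (0.495,0.157,0.297) and the lever direction at (0.092,0.996). I'll rise, shut the fingers and align with the bar.

>>> servo_tool --pt "0 0 0 -50 0.146" --pt "0 0 0 -50 0.146" --pt "0 0 0 -50 0.146" --pt "0 0 0 -25 0" --squeeze 20

```text
time: 0.5
tcp_pos: [0.1786, -0.4943, 0.4104]
tool_rot: [0.002, 0.999, -0.047, 0.001]
wrist_force: [0.1, -1.5, 0.3]
gripper_width: 0.0281
grip_force: 0.0
```

```bash
cat > go.py <<'E'
import sys
from h import *
s=bot.read_state();T=R.from_quat(s['tool_rot'][[1,2,3,0]])
print(s['time'],s['tcp_pos'].round(4),s['joint_pos'].round(2),s['wrist_force'].round(1),'x',T.as_matrix()[:,0].round(3),'z',T.as_matrix()[:,2].round(3))
if len(sys.argv)>3: print('to go, tool mm',(T.inv().apply(np.array(sys.argv[1:4],float)-s['tcp_pos'])*1000).round(1))
E
python3 go.py .495 .157 .39
```

```text
0.5 [ 0.1786 -0.4943  0.4104] [-1.22  0.25  0.31  1.63 -0.    2.01] [ 0.1 -1.5  0.3] x [ 0.996 -0.093  0.002] z [ 0.002 -0.005 -1.   ]
to go, tool mm [ 254.1 -678.    17.8]
```

>>> servo_tool --pt "0 0 0 0 -0.143" --pt "0 0 0 0 -0.143" --pt "0 0 0 0 -0.143" --pt "0 0 0 0 -0.143" --pt "0 0 0 0 -0.143"

```text
time: 1.0
tcp_pos: [0.1784, -0.4935, 0.4058]
tool_rot: [-0.001, 0.951, 0.31, -0.0]
wrist_force: [0.4, -0.2, 1.0]
gripper_width: 0.0
grip_force: 0.0
```

>>> servo_tool --pt "0 0 0 0 -0.143" --pt "0 0 0 0 -0.143" --pt "0 0 0 0 -0.143" --pt "0 0 0 0 -0.143" --pt "0 0 0 0 -0.143"

```text
time: 1.5
tcp_pos: [0.1784, -0.4935, 0.4058]
tool_rot: [-0.001, 0.782, 0.623, 0.0]
wrist_force: [0.1, -0.7, -0.0]
gripper_width: -0.0002
grip_force: 0.0
```

>>> servo_tool --pt "0 0 0 0 -0.143" --pt "0 40 15 0 0" --pt "0 40 15 0 0" --pt "0 40 15 0 0" --pt "0 40 15 0 0"

```text
time: 2.0
tcp_pos: [0.2526, -0.3381, 0.4058]
tool_rot: [-0.0, 0.738, 0.675, 0.0]
wrist_force: [0.9, -0.6, 0.2]
gripper_width: 0.0002
grip_force: 0.0
```

```bash
python3 go.py .495 .157 .39
```

```text
2.0 [ 0.2526 -0.3381  0.4058] [-0.93  0.07  0.07  1.58  0.    0.73] [ 0.9 -0.6  0.2] x [0.09  0.996 0.001] z [-0.     0.001 -1.   ]
to go, tool mm [514.8 196.9  16.2]
```

>>> servo_tool --pt "0 42 16 0 0" --pt "0 42 16 0 0" --pt "0 42 16 0 0" --pt "0 42 16 0 0" --pt "0 42 16 0 0"

```text
time: 2.5
tcp_pos: [0.3509, -0.1359, 0.4061]
tool_rot: [-0.0, 0.738, 0.675, -0.0]
wrist_force: [1.1, -0.5, 0.7]
gripper_width: -0.0001
grip_force: 0.0
```

>>> servo_tool --pt "0 42 16 0 0" --pt "0 42 16 0 0" --pt "0 42 16 0 0" --pt "0 42 16 0 0" --pt "0 42 16 0 0"

```text
time: 3.0
tcp_pos: [0.4494, 0.0663, 0.406]
tool_rot: [-0.0, 0.738, 0.675, -0.0]
wrist_force: [1.7, -0.5, -0.1]
gripper_width: 0.0001
grip_force: 0.0
```

>>> servo_tool --pt "0 40 15 0 0" --pt "0 30 10 0 0" --pt "0 0 0 0 0"

```text
time: 3.3
tcp_pos: [0.4815, 0.1352, 0.4046]
tool_rot: [-0.001, 0.736, 0.677, -0.001]
wrist_force: [-0.4, -0.4, -0.6]
gripper_width: -0.0001
grip_force: 0.0
```

```bash
python3 go.py .495 .157 .33
```

```text
3.3 [0.4815 0.1352 0.4046] [0.27 0.21 0.24 1.6  0.   1.93] [-0.4 -0.4 -0.6] x [0.084 0.996 0.   ] z [-0.002  0.001 -1.   ]
to go, tool mm [22.8 11.8 74.6]
```

>>> servo_tool --pt "0 12 6 20 0" --pt "0 11 6 20 0" --pt "0 0 0 15 0" --pt "0 0 0 0 0"

```text
time: 3.7
tcp_pos: [0.4927, 0.1529, 0.3489]
tool_rot: [-0.001, 0.738, 0.675, -0.003]
wrist_force: [0.0, -0.5, 0.2]
gripper_width: 0.0001
grip_force: 0.0
```

```bash
python3 - <<'E'
from h import *
a=bot.read_camera('wrist')[:,:,::-1];b=bot.read_camera('top')[:,:,::-1];c=bot.read_camera('scene')[:,:,::-1]
cv2.imwrite('pics/w1.png',np.hstack([cv2.resize(a,(400,300)),cv2.resize(c[60:240,200:440],(400,300))]))
E
python3 go.py .495 .157 .316
```

```text
3.85 [0.4942 0.1532 0.3521] [ 0.3   0.23  0.13  1.47 -0.    1.96] [ 1.2 -0.1 -0.4] x [0.09  0.996 0.   ] z [ 0.001  0.    -1.   ]
to go, tool mm [ 3.8  0.5 36.1]
```

View pics/w1.png

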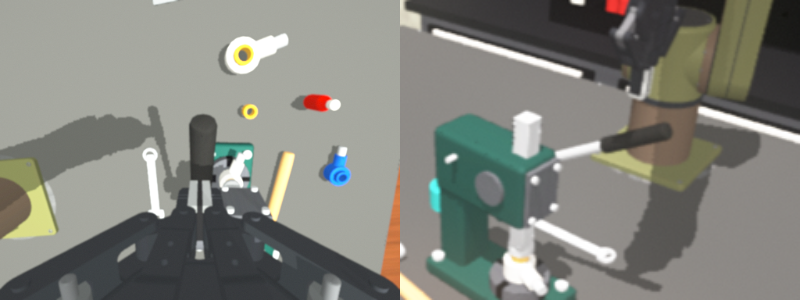

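The wrist view shows the sleeve (203,145) straight ahead of the shut fingertips (200,190), and the scene view shows the tip above the sleeve. I'll go down to contact.

>>> servo_tool --pt "0 2 0.5 10 0" --pt "0 2 0 10 0" --pt "0 0 0 5 0" --pt "0 0 0 3 0"

```text
time: 4.25
tcp_pos: [0.4946, 0.1576, 0.3224]
tool_rot: [-0.0, 0.738, 0.675, -0.001]
wrist_force: [-0.1, -0.9, 1.0]
gripper_width: -0.0001
grip_force: 0.0
```

>>> servo_tool --pt "0 0 0 2 0" --pt "0 0 0 2 0" --pt "0 0 0 2 0"

```text
time: 4.55
tcp_pos: [0.4952, 0.1577, 0.3174]
tool_rot: [0.0, 0.738, 0.675, 0.0]
wrist_force: [-0.5, 0.8, 0.1]
gripper_width: -0.0003
grip_force: 0.0
```

>>> servo_tool --pt "0 0 0 2 0" --pt "0 0 0 2 0" --pt "0 0 0 0 0"

```text
time: 4.85
tcp_pos: [0.4953, 0.1578, 0.3136]
tool_rot: [0.0, 0.738, 0.675, 0.0]
wrist_force: [-1.0, -0.5, 2.4]
gripper_width: 0.0002
grip_force: 1.0
```

>>> servo_tool --pt "0 3.5 0 6 0" --pt "0 3.5 0 6 0" --pt "0 3.5 0 6 0" --pt "0 3.5 0 6 0" --pt "0 3 0 6 0"

```text
time: 5.35
tcp_pos: [0.4969, 0.1748, 0.2827]
tool_rot: [0.0, 0.738, 0.675, -0.0]
wrist_force: [1.3, -0.4, 3.1]
gripper_width: 0.0002
grip_force: 1.4
```

```bash
python3 go.py .4966 .174 .276
```

```text
5.35 [0.4969 0.1748 0.2827] [ 0.34  0.25 -0.02  1.3  -0.    2.  ] [ 1.3 -0.4  3.1] x [ 0.089  0.996 -0.001] z [ 0.    -0.001 -1.   ]
to go, tool mm [-0.9 -0.2  6.7]
```

>>> servo_tool --pt "0 2 0 6 0" --pt "0 2 0 6 0" --pt "0 2 0 6 0" --pt "0 2 0 6 0" --pt "0 1.5 0 6 0"

```text
time: 5.85
tcp_pos: [0.4975, 0.1844, 0.2529]
tool_rot: [-0.0, 0.738, 0.675, 0.0]
wrist_force: [1.1, 1.2, 2.8]
gripper_width: 0.0002
grip_force: 1.5
```

>>> servo_tool --pt "0 1 0 5 0" --pt "0 1 0 5 0" --pt "0 1 0 5 0" --pt "0 0.5 0 5 0" --pt "0 0.5 0 5 0"

```text
time: 6.35
tcp_pos: [0.4978, 0.1883, 0.228]
tool_rot: [-0.0, 0.738, 0.675, 0.0]
wrist_force: [0.8, 1.7, 7.0]
gripper_width: -0.0003
grip_force: 3.7
```

```bash
python3 go.py
python3 - <<'E'
from h import *
cv2.imwrite('pics/s2.png',cv2.resize(bot.read_camera('scene')[100:260,190:400,::-1],(780,594)))
E
```

```text
6.35 [0.4978 0.1883 0.228 ] [ 0.36  0.27 -0.13  1.17  0.    2.02] [0.8 1.7 7. ] x [0.089 0.996 0.   ] z [-0.  0. -1.]
```

View pics/s2.png

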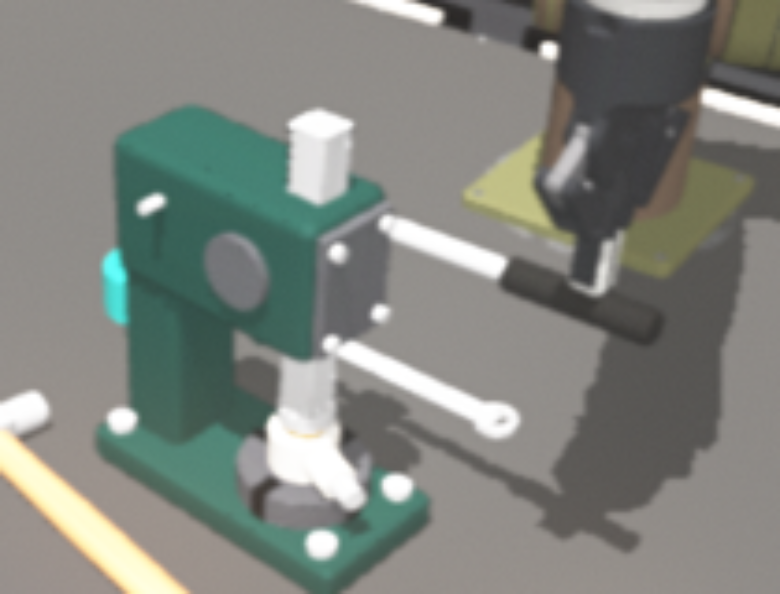

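The finger is on the sleeve's middle (590,285), the lever is near level and the ram pad is meeting the bush (300,430). I'll press on.

>>> servo_tool --pt "0 0.3 0 4 0" --pt "0 0.3 0 4 0" --pt "0 0.2 0 4 0" --pt "0 0 0 4 0" --pt "0 0 0 4 0"

```text
time: 6.9
tcp_pos: [0.498, 0.1897, 0.2098]
tool_rot: [-0.0, 0.738, 0.675, 0.001]
wrist_force: [-2.0, 2.0, 12.3]
gripper_width: 0.0
grip_force: 6.2
```

>>> servo_tool --pt "0 0 0 4 0" --pt "0 -0.2 0 4 0" --pt "0 -0.3 0 4 0" --pt "0 -0.4 0 4 0" --pt "0 -0.5 0 4 0"

```text
time: 7.4
tcp_pos: [0.498, 0.189, 0.1899]
tool_rot: [-0.001, 0.738, 0.675, 0.002]
wrist_force: [-1.7, 4.9, 11.7]
gripper_width: 0.0001
grip_force: 6.5
```

>>> servo_tool --pt "0 -0.6 0 3 0" --pt "0 -0.6 0 3 0" --pt "0 -0.6 0 3 0" --pt "0 -0.6 0 3 0"

```text
time: 7.8
tcp_pos: [0.4979, 0.1875, 0.178]
tool_rot: [-0.002, 0.737, 0.675, 0.003]
wrist_force: [-3.6, 6.7, 11.8]
gripper_width: -0.0003
grip_force: 6.6
```

>>> servo_tool --pt "0 -0.7 0 3 0" --pt "0 -0.7 0 3 0" --pt "0 -0.7 0 3 0"

```text
time: 8.1
tcp_pos: [0.4977, 0.1859, 0.169]
tool_rot: [-0.002, 0.737, 0.675, 0.003]
wrist_force: [-2.4, 9.2, 11.7]
gripper_width: 0.0001
grip_force: 6.7
```

>>> servo_tool --pt "0 -0.7 0 2 0" --pt "0 -0.7 0 2 0"

```text
time: 8.3
tcp_pos: [0.4976, 0.185, 0.165]
tool_rot: [-0.002, 0.737, 0.676, 0.003]
wrist_force: [-2.6, 9.8, 10.5]
gripper_width: 0.0
grip_force: 6.7
```

>>> servo_tool --pt "0 -0.5 0 1.5 0" --pt "0 -0.5 0 1.5 0"

```text
time: 8.5
tcp_pos: [0.4976, 0.1843, 0.162]
tool_rot: [-0.003, 0.737, 0.676, 0.003]
wrist_force: [-2.7, 11.2, 10.4]
gripper_width: 0.0
grip_force: 6.8
```

>>> servo_tool --pt "0 0.5 0 1.5 0" --pt "0 0.3 0 1.5 0"

```text
time: 8.7
tcp_pos: [0.4975, 0.1837, 0.1589]
tool_rot: [-0.001, 0.737, 0.675, 0.002]
wrist_force: [-1.8, 6.0, 12.3]
gripper_width: 0.0001
grip_force: 6.6
```

>>> servo_tool --pt "0 0 0 1 0" --pt "0 0 0 1 0"

```text
time: 8.9
tcp_pos: [0.4974, 0.1832, 0.1569]
tool_rot: [-0.001, 0.738, 0.675, 0.002]
wrist_force: [-2.7, 4.4, 11.8]
gripper_width: 0.0
grip_force: 6.6
```

>>> servo_tool --pt "0 0 0 1 0" --pt "0 -0.2 0 1 0"

```text
time: 9.1
tcp_pos: [0.4974, 0.1827, 0.1549]
tool_rot: [-0.001, 0.738, 0.675, 0.002]
wrist_force: [-3.3, 4.9, 12.5]
gripper_width: -0.0003
grip_force: 6.6
```

>>> servo_tool --pt "0 -0.3 0 1 0" --pt "0 -0.3 0 1 0"

```text
time: 9.3
tcp_pos: [0.4973, 0.1821, 0.1529]
tool_rot: [-0.001, 0.738, 0.675, 0.002]
wrist_force: [-3.0, 5.7, 12.6]
gripper_width: -0.0001
grip_force: 6.6
```

>>> servo_tool --pt "0 -0.2 0 1 0"

```text
time: 9.4
tcp_pos: [0.4973, 0.1818, 0.1519]
tool_rot: [-0.001, 0.738, 0.675, 0.002]
wrist_force: [-2.8, 4.6, 12.8]
gripper_width: -0.0003
grip_force: 6.6
```

>>> servo_tool --pt "0 -0.2 0 1 0"

```text
time: 9.5
tcp_pos: [0.4973, 0.1816, 0.1509]
tool_rot: [-0.001, 0.738, 0.675, 0.002]
wrist_force: [-2.0, 3.9, 13.0]
gripper_width: -0.0
grip_force: 6.6
```

```bash
python3 go.py
python3 - <<'E'
from h import *
cv2.imwrite('pics/s3.png',cv2.resize(bot.read_camera('scene')[140:260,220:370,::-1],(750,600),interpolation=2))
E
```

```text
9.5 [0.4973 0.1816 0.1509] [ 0.35  0.31 -0.28  0.97  0.    2.01] [-2.   3.9 13. ] x [0.088 0.996 0.003] z [ 0.001  0.003 -1.   ]
```

View pics/s3.png

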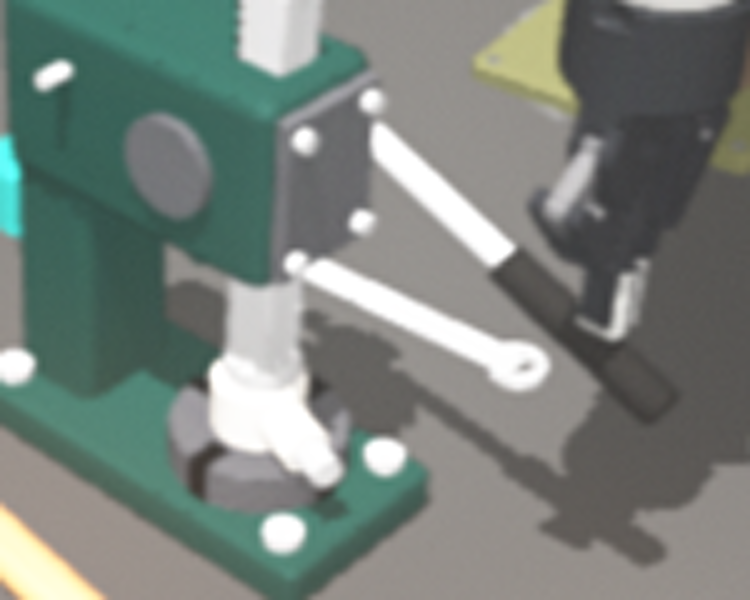

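No bronze shows any more between pad and eye (260,370), but the force is still the steady press-fit 13 N with no stop felt. I'll go on in small steps until it rises.

>>> servo_tool --pt "0 -0.3 0 1 0"

```text
time: 9.65
tcp_pos: [0.4972, 0.1812, 0.1499]
tool_rot: [-0.001, 0.738, 0.675, 0.002]
wrist_force: [-3.2, 3.9, 13.1]
gripper_width: 0.0002
grip_force: 6.6
```

>>> servo_tool --pt "0 -0.3 0 1 0"

```text
time: 9.75
tcp_pos: [0.4972, 0.1809, 0.1489]
tool_rot: [-0.001, 0.738, 0.675, 0.002]
wrist_force: [-3.2, 3.9, 13.4]
gripper_width: 0.0004
grip_force: 6.6
```

>>> servo_tool --pt "0 -0.3 0 0.7 0"

```text
time: 9.85
tcp_pos: [0.4973, 0.1807, 0.1482]
tool_rot: [-0.001, 0.738, 0.675, 0.002]
wrist_force: [-2.4, 3.6, 11.8]
gripper_width: 0.0003
grip_force: 6.7
```

>>> servo_tool --pt "0 -0.3 0 0.7 0"

```text
time: 9.95
tcp_pos: [0.4973, 0.1805, 0.1475]
tool_rot: [-0.001, 0.738, 0.675, 0.002]
wrist_force: [-2.9, 5.3, 13.0]
gripper_width: 0.0
grip_force: 6.7
```

>>> servo_tool --pt "0 -0.3 0 0.7 0"

```text
time: 10.05
tcp_pos: [0.4972, 0.1802, 0.1468]
tool_rot: [-0.001, 0.738, 0.675, 0.002]
wrist_force: [-1.8, 4.6, 12.2]
gripper_width: -0.0002
grip_force: 6.7
```

>>> servo_tool --pt "0 -0.3 0 0.7 0"

```text
time: 10.15
tcp_pos: [0.4972, 0.18, 0.1462]
tool_rot: [-0.001, 0.738, 0.675, 0.002]
wrist_force: [-3.3, 4.6, 13.0]
gripper_width: -0.0002
grip_force: 7.0
```

>>> servo_tool --pt "0 -0.2 0 0.5 0"

```text
time: 10.25
tcp_pos: [0.4972, 0.1799, 0.1457]
tool_rot: [-0.001, 0.738, 0.675, 0.002]
wrist_force: [-2.6, 4.4, 14.2]
gripper_width: -0.0003
grip_force: 7.2
```

>>> servo_tool --pt "0 -0.2 0 0.5 0"

```text
time: 10.35
tcp_pos: [0.4972, 0.1797, 0.1453]
tool_rot: [-0.001, 0.738, 0.675, 0.002]
wrist_force: [-2.3, 5.1, 14.7]
gripper_width: 0.0002
grip_force: 7.4
```

>>> servo_tool --pt "0 -0.2 0 0.5 0"

```text
time: 10.45
tcp_pos: [0.4972, 0.1795, 0.1449]
tool_rot: [-0.001, 0.738, 0.675, 0.002]
wrist_force: [-2.8, 5.3, 14.7]
gripper_width: 0.0002
grip_force: 7.6
```

>>> servo_tool --pt "0 -0.2 0 0.5 0"

```text
time: 10.55
tcp_pos: [0.4972, 0.1794, 0.1445]
tool_rot: [-0.001, 0.738, 0.675, 0.002]
wrist_force: [-3.2, 4.8, 15.2]
gripper_width: 0.0001
grip_force: 7.8
```

>>> servo_tool --pt "0 -0.2 0 0.5 0" --pt "0 -0.2 0 0.5 0"

```text
time: 10.75
tcp_pos: [0.4972, 0.1792, 0.1437]
tool_rot: [-0.001, 0.738, 0.675, 0.002]
wrist_force: [-3.0, 5.6, 17.4]
gripper_width: 0.0
grip_force: 8.9
```

```bash
python3 go.py
python3 - <<'E'
from h import *
cv2.imwrite('pics/s4.png',cv2.resize(bot.read_camera('scene')[140:260,220:370,::-1],(750,600),interpolation=2))
E
```

```text
10.75 [0.4972 0.1792 0.1437] [ 0.34  0.32 -0.3   0.96  0.    2.  ] [-3.   5.6 17.4] x [0.088 0.996 0.005] z [ 0.002  0.005 -1.   ]
```

View pics/s4.png

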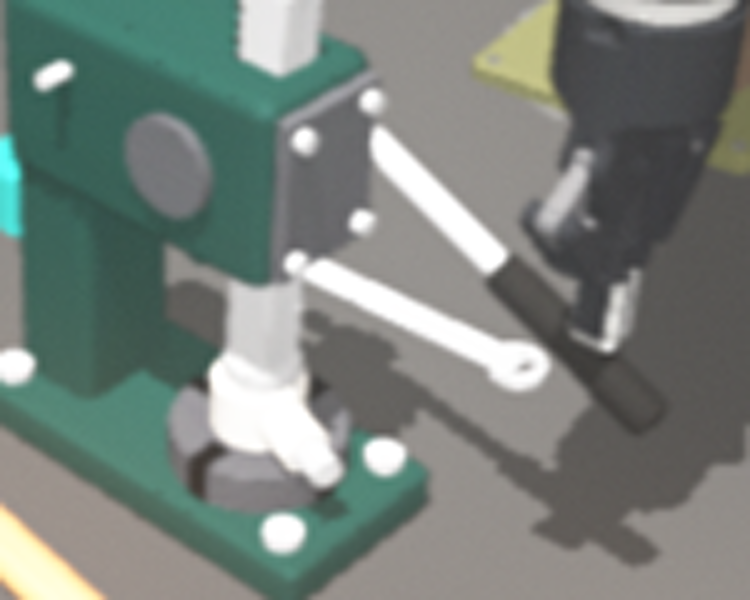

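The force has risen from a steady 12–13 N to 17.4 N over the last millimetre or two, and the pad sits right on the eye, so the bush is home. Now I'll let the lever back up under the finger.

>>> servo_tool --pt "0 0.3 0 -2 0" --pt "0 0.6 0 -3 0" --pt "0 0.8 0 -4 0" --pt "0 0.8 0 -4 0" --pt "0 0.8 0 -4 0"

```text
time: 11.3
tcp_pos: [0.497, 0.1808, 0.1586]
tool_rot: [-0.0, 0.738, 0.675, 0.0]
wrist_force: [0.4, 5.1, 2.5]
gripper_width: -0.0003
grip_force: 2.0
```

>>> servo_tool --pt "0 0.8 0 -4 0" --pt "0 0.8 0 -4 0" --pt "0 0.7 0 -4 0" --pt "0 0.6 0 -4 0" --pt "0 0.5 0 -4 0"

```text
time: 11.8
tcp_pos: [0.4974, 0.1838, 0.1788]
tool_rot: [0.0, 0.738, 0.675, -0.0]
wrist_force: [0.5, 3.4, 2.6]
gripper_width: -0.0002
grip_force: 1.8
```

>>> servo_tool --pt "0 0.4 0 -4 0" --pt "0 0.3 0 -4 0" --pt "0 0.2 0 -4 0" --pt "0 0.1 0 -4 0" --pt "0 0 0 -4 0"

```text
time: 12.3
tcp_pos: [0.4975, 0.1848, 0.1988]
tool_rot: [0.0, 0.738, 0.675, -0.0]
wrist_force: [1.4, 3.3, 3.6]
gripper_width: -0.0002
grip_force: 1.7
```

>>> servo_tool --pt "0 0.3 0 -4 0" --pt "0 0.2 0 -4 0" --pt "0 0 0 -4 0" --pt "0 0 0 -4 0" --pt "0 -0.3 0 -4 0"

```text
time: 12.8
tcp_pos: [0.4975, 0.1845, 0.2187]
tool_rot: [0.0, 0.738, 0.675, -0.0]
wrist_force: [0.7, -0.2, 2.4]
gripper_width: -0.0
grip_force: 1.4
```

>>> servo_tool --pt "0 -0.4 0 -4 0" --pt "0 -0.5 0 -4 0" --pt "0 -0.5 0 -4 0" --pt "0 -0.6 0 -4 0" --pt "0 -0.7 0 -4 0"

```text
time: 13.3
tcp_pos: [0.4972, 0.182, 0.2387]
tool_rot: [0.0, 0.738, 0.675, -0.0]
wrist_force: [-0.5, -1.8, 2.2]
gripper_width: -0.0
grip_force: 1.2
```

>>> servo_tool --pt "0 -0.9 0 -4 0" --pt "0 -1 0 -4 0" --pt "0 -1.1 0 -4 0" --pt "0 -1.2 0 -4 0" --pt "0 -1.3 0 -4 0"

```text
time: 13.8
tcp_pos: [0.4967, 0.1769, 0.2588]
tool_rot: [-0.0, 0.738, 0.675, -0.0]
wrist_force: [-0.3, -0.1, 2.7]
gripper_width: -0.0001
grip_force: 1.2
```

>>> servo_tool --pt "0 -1.4 0 -4 0" --pt "0 -1.5 0 -4 0" --pt "0 -1.6 0 -4 0" --pt "0 -1.7 0 -4 0" --pt "0 -1.8 0 -4 0"

```text
time: 14.3
tcp_pos: [0.496, 0.169, 0.2789]
tool_rot: [-0.0, 0.738, 0.675, 0.0]
wrist_force: [-1.4, 0.6, 2.8]
gripper_width: -0.0
grip_force: 1.2
```

>>> servo_tool --pt "0 -1.9 0 -4 0" --pt "0 -2 0 -4 0" --pt "0 -2 0 -4 0" --pt "0 -2.1 0 -4 0" --pt "0 -1.5 0 -3 0"

```text
time: 14.8
tcp_pos: [0.4951, 0.1591, 0.2978]
tool_rot: [0.0, 0.738, 0.675, -0.0]
wrist_force: [-1.7, -0.2, 1.8]
gripper_width: 0.0001
grip_force: 1.1
```

>>> servo_tool --pt "0 -1.2 0 -2 0" --pt "0 -1 0 -2 0" --pt "0 -1 0 -2 0"

```text
time: 15.1
tcp_pos: [0.4948, 0.1559, 0.3034]
tool_rot: [0.0, 0.738, 0.675, -0.001]
wrist_force: [-0.9, -1.8, 1.4]
gripper_width: -0.0001
grip_force: 1.0
```

>>> servo_tool --pt "0 -0.6 0 -2 0" --pt "0 -0.6 0 -2 0" --pt "0 -0.5 0 -1.5 0"

```text
time: 15.4
tcp_pos: [0.495, 0.1543, 0.3091]
tool_rot: [0.0, 0.738, 0.675, -0.0]
wrist_force: [0.3, -1.5, 1.3]
gripper_width: -0.0003
grip_force: 1.0
```

>>> servo_tool --pt "0 0 0 -1.5 0" --pt "0 0 0 -1.5 0"

```text
time: 15.6
tcp_pos: [0.495, 0.1545, 0.3121]
tool_rot: [0.0, 0.738, 0.675, 0.0]
wrist_force: [0.5, -2.0, 1.9]
gripper_width: 0.0001
grip_force: 1.0
```

>>> servo_tool --pt "0 0 0 -1.5 0" --pt "0 0 0 -1.5 0"

```text
time: 15.8
tcp_pos: [0.4949, 0.1553, 0.315]
tool_rot: [-0.001, 0.738, 0.675, 0.0]
wrist_force: [0.6, -0.4, 0.1]
gripper_width: 0.0001
grip_force: 0.0
```

Contact was lost gently, at the rest height. I'll back off and check.

>>> servo_tool --pt "0 0 0 -3 0" --pt "0 0 0 -10 0" --pt "0 0 0 -20 0" --pt "0 0 0 -30 0" --pt "0 0 0 -20 0"

```text
time: 16.3
tcp_pos: [0.495, 0.1549, 0.4005]
tool_rot: [0.0, 0.738, 0.675, 0.001]
wrist_force: [1.2, -0.1, -0.9]
gripper_width: -0.0003
grip_force: 0.0
```

>>> servo_tool --pt "0 40 0 0 0" --pt "0 40 0 0 0" --pt "0 20 0 0 0" --pt "0 0 0 0 0" --pt "0 0 0 0 0"

```text
time: 16.8
tcp_pos: [0.5036, 0.2544, 0.3983]
tool_rot: [0.0, 0.738, 0.675, -0.0]
wrist_force: [-0.3, -0.8, -0.3]
gripper_width: 0.0001
grip_force: 0.0
```

```bash
python3 - <<'E'
from h import *
s=bot.read_camera('scene')[:,:,::-1];t=bot.read_camera('top')[:,:,::-1]
print(sleeve('scene',s,(316,125,370,160))[:2])
cv2.imwrite('pics/f.png',cv2.resize(s[120:260,210:370],(680,595),interpolation=2))
E
python3 go.py
```

```text
(array([320.59228516, 147.28755188]), array([362.09655762, 137.40559387]))
16.9 [0.5036 0.2534 0.3985] [ 0.47  0.33  0.39  1.63 -0.    2.13] [-0.6 -0.3 -0.1] x [ 0.09   0.996 -0.   ] z [ 0. -0. -1.]
```

View pics/f.png

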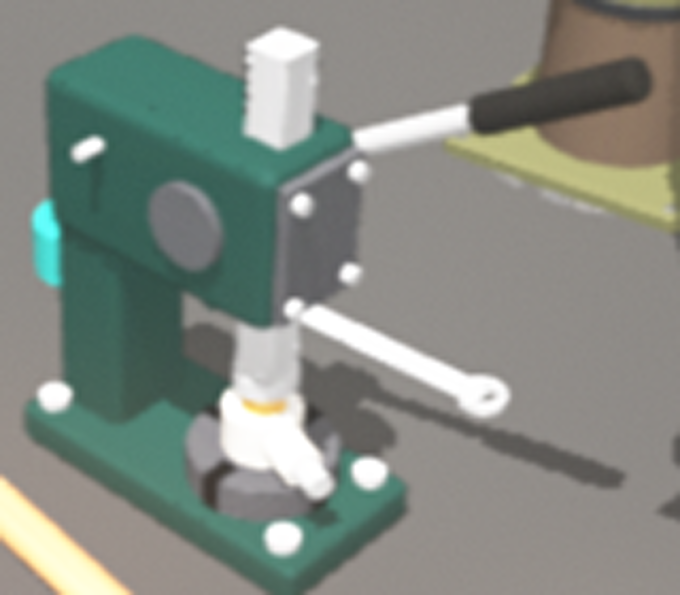

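Lever is back at its rest (sleeve pixels as at the start to 0.1 px), and the eye hasn't moved. I'll check that the bronze ring at (265,407) lies at the eye's top face, comparing before and after against the projection.

Run:
```python
from h import *
c=bot.get_calibration('scene');K=c['camera_matrix'];r=R.from_quat(c['attitude'][[1,2,3,0]])
def pr(p):
    q=r.inv().apply(np.array(p)-c['eye']);return [K[0,2]-K[0,0]*q[0]/q[2],K[1,2]+K[1,1]*q[1]/q[2]]
C=np.array([.545,.0307]);u=c['eye'][:2]-C;u/=np.linalg.norm(u)
for n,rad,z in(('eye rim',.023,.08),('bush flush',.0138,.08),('bush at 4mm',.0138,.084),('pad',.019,.0935)):print(n,np.round(pr([*(C+u*rad),z]),1))
now=bot.read_camera('scene')[:,:,::-1];old=cv2.imread('pics/scene0.png')
for im in(old,now):
    m=cv2.inRange(cv2.cvtColor(im,cv2.COLOR_BGR2HSV),(10,70,60),(35,255,255))[195:240,255:290]
    y,x=np.nonzero(m);print(len(y),y.min()+195,y.max()+195,x.min()+255,x.max()+255)
    print(im[208:224,272].tolist())
```

```text
eye rim [271.9 220.3]
bush flush [272.  217.9]
bush at 4mm [272.  216.6]
pad [272.1 214.8]
27 214 217 267 276
[[204, 205, 205], [198, 199, 201], [198, 198, 199], [216, 216, 217], [228, 227, 228], [230, 230, 232], [200, 225, 237], [135, 211, 243], [113, 212, 246], [165, 234, 251], [252, 255, 255], [255, 255, 255], [255, 255, 255], [254, 254, 255], [253, 254, 254], [254, 254, 255]]
27 214 217 267 276
[[204, 205, 206], [197, 198, 199], [198, 199, 200], [215, 215, 216], [226, 226, 227], [229, 230, 232], [200, 226, 237], [135, 213, 244], [111, 209, 245], [166, 235, 251], [253, 255, 255], [255, 255, 255], [255, 255, 255], [254, 254, 255], [252, 254, 254], [254, 254, 255]]
```

The bronze patch is pixel-for-pixel the same before and after. The pad hides the rest, so this view can't decide it. I'll look with the wrist camera from lower down.

Run:
```python
from h import *
c=bot.get_calibration('wrist');M=c['tool_from_camera'];print(M.round(3),c['camera_matrix'].round(0).tolist())
K=c['camera_matrix'];P=np.array([.545,.0307,.085])
# tool down, yaw a of tool x (z down): columns
for pos in((.5036,.2534,.3985),(.555,.25,.12),(.555,.25,.16),(.56,.30,.12),(.56,.3,.2)):
  for a in np.deg2rad([85,-95]):
    T=np.array([[np.cos(a),np.sin(a),0],[np.sin(a),-np.cos(a),0],[0,0,-1]])
    q=(M[:3,:3].T@(T.T@(P-pos)-M[:3,3]));cam=T@M[:3,3]+pos
    d=P-cam;print(pos,round(np.rad2deg(a)),'pix',K[0,2]-K[0,0]*q[0]/q[2],K[1,2]+K[1,1]*q[1]/q[2],'z',q[2].round(3),'cam',cam.round(3),'elev',np.rad2deg(np.arctan2(-d[2],np.hypot(*d[:2]))).round(0))
```

```text
[[ 0.     0.96   0.28   0.072]
 [ 1.    -0.001  0.002  0.   ]
 [ 0.002  0.28  -0.96  -0.142]
 [ 0.     0.     0.     1.   ]] [[284.0, 0.0, 255.0], [0.0, 284.0, 195.0], [0.0, 0.0, 1.0]]
(0.5036, 0.2534, 0.3985) 85 pix 288.79091338936445 276.98907890060286 z -0.519 cam [0.51  0.325 0.541] elev 57.0
(0.5036, 0.2534, 0.3985) -95 pix 212.45682595214686 2.7975338538478525 z -0.397 cam [0.497 0.182 0.541] elev 71.0
(0.555, 0.25, 0.12) 85 pix 265.7539393595636 453.18760795164457 z -0.252 cam [0.561 0.321 0.262] elev 31.0
(0.555, 0.25, 0.12) -95 pix 235.64905963280603 -226.16825216686135 z -0.129 cam [0.549 0.179 0.262] elev 50.0
(0.555, 0.25, 0.16) 85 pix 264.4418227194309 408.05368414952454 z -0.29 cam [0.561 0.321 0.302] elev 37.0
(0.555, 0.25, 0.16) -95 pix 240.28000159362279 -148.6021063341306 z -0.167 cam [0.549 0.179 0.302] elev 56.0
(0.56, 0.3, 0.12) 85 pix 264.52662865946087 490.89287707597623 z -0.266 cam [0.566 0.371 0.262] elev 27.0
(0.56, 0.3, 0.12) -95 pix 234.7975629767992 -396.8928938505815 z -0.115 cam [0.554 0.229 0.262] elev 42.0
(0.56, 0.3, 0.2) 85 pix 262.5790710738062 405.99994072523776 z -0.343 cam [0.566 0.371 0.342] elev 37.0
(0.56, 0.3, 0.2) -95 pix 243.22617356279417 -193.02085045854102 z -0.192 cam [0.554 0.229 0.342] elev 52.0
```

The wrist view would be blocked by the fingers or the pad, so touch decides. I'll repeat part of the lever stroke lightly: about 3 N past half turn means the bush is in, 12 N means it isn't.

>>> servo_tool --pt "0 -40 0 0 0" --pt "0 -40 0 0 0" --pt "0 -16 0 20 0" --pt "0 0 0 30 0" --pt "0 0 0 20 0"

```text
time: 17.45
tcp_pos: [0.4945, 0.1565, 0.3272]
tool_rot: [0.0, 0.739, 0.674, -0.0]
wrist_force: [0.1, 0.0, 0.1]
gripper_width: 0.0001
grip_force: 0.0
```

>>> servo_tool --pt "0 0 0 5 0" --pt "0 0 0 4 0" --pt "0 0 0 3 0" --pt "0 0 0 3 0"

```text
time: 17.85
tcp_pos: [0.4959, 0.1589, 0.3142]
tool_rot: [0.0, 0.738, 0.675, 0.001]
wrist_force: [-0.5, 0.2, 3.2]
gripper_width: 0.0002
grip_force: 1.3
```

Contact. I'll follow the same arc as before.

>>> servo_tool --pt "0 3.5 0 6 0" --pt "0 3.5 0 6 0" --pt "0 3.5 0 6 0" --pt "0 3.5 0 6 0" --pt "0 3 0 6 0"

```text
time: 18.35
tcp_pos: [0.4971, 0.1759, 0.2825]
tool_rot: [0.0, 0.738, 0.675, 0.0]
wrist_force: [0.6, -0.8, 2.9]
gripper_width: -0.0001
grip_force: 1.4
```

>>> servo_tool --pt "0 2 0 6 0" --pt "0 2 0 6 0" --pt "0 2 0 6 0" --pt "0 2 0 6 0" --pt "0 1.5 0 6 0"

```text
time: 18.85
tcp_pos: [0.4976, 0.1853, 0.2526]
tool_rot: [-0.0, 0.738, 0.675, 0.0]
wrist_force: [1.3, 0.9, 3.8]
gripper_width: -0.0001
grip_force: 1.5
```

>>> servo_tool --pt "0 1 0 6 0" --pt "0 1 0 6 0" --pt "0 0.7 0 6 0" --pt "0 0.5 0 6 0" --pt "0 0.3 0 6 0"

```text
time: 19.35
tcp_pos: [0.4977, 0.1887, 0.2225]
tool_rot: [-0.0, 0.738, 0.675, 0.0]
wrist_force: [0.4, 2.1, 3.8]
gripper_width: 0.0004
grip_force: 1.7
```

>>> servo_tool --pt "0 0.2 0 5 0" --pt "0 0 0 5 0" --pt "0 0 0 5 0"

```text
time: 19.65
tcp_pos: [0.4977, 0.1889, 0.2077]
tool_rot: [-0.0, 0.738, 0.675, 0.0]
wrist_force: [-0.8, 3.0, 3.3]
gripper_width: -0.0001
grip_force: 1.9
```

Only 3.3 N here, where the bush took 12 N before, so it is in and stays in. I'll let the lever back up the same way.

>>> servo_tool --pt "0 -0.3 0 -3 0" --pt "0 -0.3 0 -4 0" --pt "0 -0.3 0 -4 0" --pt "0 -0.4 0 -4 0" --pt "0 -0.5 0 -4 0"

```text
time: 20.15
tcp_pos: [0.4974, 0.1865, 0.2274]
tool_rot: [0.0, 0.738, 0.675, -0.0]
wrist_force: [-1.3, 1.5, 1.4]
gripper_width: 0.0001
grip_force: 1.3
```

>>> servo_tool --pt "0 -0.5 0 -4 0" --pt "0 -0.6 0 -4 0" --pt "0 -0.7 0 -4 0" --pt "0 -0.8 0 -4 0" --pt "0 -0.9 0 -4 0"

```text
time: 20.65
tcp_pos: [0.4973, 0.183, 0.2472]
tool_rot: [0.0, 0.738, 0.675, -0.0]
wrist_force: [-2.0, -0.0, 2.7]
gripper_width: -0.0001
grip_force: 1.2
```

>>> servo_tool --pt "0 -1 0 -4 0" --pt "0 -1.1 0 -4 0" --pt "0 -1.2 0 -4 0" --pt "0 -1.3 0 -4 0" --pt "0 -1.4 0 -4 0"

```text
time: 21.15
tcp_pos: [0.4969, 0.1772, 0.2673]
tool_rot: [0.0, 0.738, 0.675, -0.0]
wrist_force: [-2.0, -0.6, 1.9]
gripper_width: -0.0004
grip_force: 1.1
```

>>> servo_tool --pt "0 -1.5 0 -4 0" --pt "0 -1.6 0 -4 0" --pt "0 -1.7 0 -4 0" --pt "0 -1.8 0 -4 0" --pt "0 -1.9 0 -4 0"

```text
time: 21.65
tcp_pos: [0.4962, 0.1687, 0.2874]
tool_rot: [0.0, 0.738, 0.675, 0.0]
wrist_force: [-0.9, -0.5, 2.0]
gripper_width: -0.0003
grip_force: 1.1
```

>>> servo_tool --pt "0 -1.8 0 -3 0" --pt "0 -1.8 0 -3 0" --pt "0 -1.3 0 -2 0" --pt "0 -1.2 0 -2 0" --pt "0 -1.2 0 -2 0"

```text
time: 22.15
tcp_pos: [0.4957, 0.1618, 0.2993]
tool_rot: [0.0, 0.738, 0.675, 0.0]
wrist_force: [-1.7, 0.2, 1.9]
gripper_width: -0.0001
grip_force: 1.1
```

>>> servo_tool --pt "0 -0.7 0 -2.5 0" --pt "0 -0.7 0 -2.5 0" --pt "0 -0.6 0 -2 0" --pt "0 -0.6 0 -2 0" --pt "0 -0.5 0 -1.5 0"

```text
time: 22.65
tcp_pos: [0.4953, 0.1583, 0.3096]
tool_rot: [0.0, 0.738, 0.675, -0.0]
wrist_force: [-0.7, -1.9, 1.4]
gripper_width: -0.0001
grip_force: 1.0
```

>>> servo_tool --pt "0 0 0 -1.5 0" --pt "0 0 0 -1.5 0" --pt "0 0 0 -1.5 0"

```text
time: 22.95
tcp_pos: [0.4951, 0.1586, 0.3141]
tool_rot: [-0.0, 0.738, 0.675, -0.0]
wrist_force: [-0.9, -2.4, 1.1]
gripper_width: -0.0001
grip_force: 0.9
```

>>> servo_tool --pt "0 0 0 -1.5 0" --pt "0 0 0 -1.5 0" --pt "0 0 0 -1.5 0"

```text
time: 23.25
tcp_pos: [0.4952, 0.1592, 0.3186]
tool_rot: [-0.0, 0.738, 0.675, 0.0]
wrist_force: [-0.0, -0.1, 1.3]
gripper_width: 0.0
grip_force: 0.0
```

>>> servo_tool --pt "0 0 0 -3 0" --pt "0 0 0 -10 0" --pt "0 0 0 -25 0" --pt "0 0 0 -25 0" --pt "0 0 0 0 0"

```text
time: 23.75
tcp_pos: [0.4966, 0.1592, 0.3856]
tool_rot: [0.001, 0.738, 0.675, 0.003]
wrist_force: [-1.0, -1.1, -0.4]
gripper_width: -0.0001
grip_force: 0.0
```

>>> servo_tool --pt "0 40 0 0 0" --pt "0 40 0 0 0" --pt "0 20 0 0 0" --pt "0 0 0 0 0" --pt "0 0 0 0 0"

```text
time: 24.25
tcp_pos: [0.5039, 0.2582, 0.3811]
tool_rot: [0.0, 0.738, 0.675, -0.001]
wrist_force: [-0.6, -0.9, 0.4]
gripper_width: 0.0004
grip_force: 0.0
```

Run:
```python
from h import *
s=bot.read_camera('scene')[:,:,::-1];o=cv2.imread('pics/scene0.png')
print(sleeve('scene',s,(316,125,370,160))[:2])
print('press+eye diff',cv2.absdiff(s,o)[150:250,205:300].max())
bot.finish_job()
```

```text
(array([320.59228516, 147.28755188]), array([362.09655762, 137.40559387]))
press+eye diff 29
the job is handed in; nothing more can be done
```

The job is handed in at about 24 s: the bush was pressed until it bottomed (the force rose from a steady 12–13 N to 17.4 N), the lever came back to rest under the finger, and the eye hasn't moved; the pad hides the bush from the camera, so home rests on touch: that stop, plus a lighter second half-stroke that met only about 3 N.

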